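# Put the decorating kit back in its holders

## Robot

A 6-joint arm with a two-finger parallel gripper is mounted at the origin on a cart in front of the work surface, level with it; the furniture and walls round the work are solid. World frame = base frame: x ahead of the robot, y to its left, z up, the work surface at z = 0. Lengths are in m, angles in rad, forces in N, time in s.
With the tool pointing down it reaches from about 0.25 to 0.775 m from the base axis. Payload 4 kg.
Tool frame: the origin (TCP) lies at the very end of the fingers, on their centre line; the grasp point (between the pads) lies 19 mm behind it; z points along the fingers, y is the line along which they close (so a half turn about z gives the same grasp; the last joint's range is limited). The gripper opens to 85 mm and grips with 20 to 120 N. Pads are 22 mm wide; open, the fingers measure 114 mm over their backs; the gripper's body (76 mm by 85 mm) begins 54 mm behind the grasp point. The pads swing forward as they close: fully open they stand 13 mm farther back than shut.
Start: joints at [-1.245, 0.087, 1.371, -0, 1.684, -0.103], TCP at [0.229, -0.5, 0.231] pointing down, gripper open.
Joint ranges: [-3.1, 3.1], [-0.76, 2.03], [0.27, 2.55], [-1.08, 4.22], [0.17, 2.65], [-2.57, 2.57]. Speed limits (rad/s): [2.79, 2.79, 3.14, 3.14, 3.14, 3.14].

## Interface

Orientations are given as a rotation vector (axis times angle).
In Python, from station import bot gives the robot as it stands. The module is installed in compiled form; this text tells all that it offers.
- The arm moves only by the tool step_arm, never from a script. Its argument "rows" is a list of rows, each an object of numbers: "hand": the gripper command: -1 is shut, 1 is fully open, values between are in proportion; "tx", "ty", "tz": the shift along the tool's x, y, z in cm; "ax", "ay", "az": the turn, a rotation vector about the tool's x, y, z in degrees. A call has 1 to 12 rows; each row is the pose to reach, as a shift and turn from the pose commanded when the call began, along the tool's axes at that moment; what a row does not reach only later rows make up. A row lasts 1/12 s, in which the tool goes at most 41.7 mm and 7.16 degrees, less where a joint would pass 70% of its speed; a pose out of reach is approached as far as the arm can. A call with a gripper value outside its range is refused whole. The fingers move at their own pace and stop on an object; the grip force is fixed at half the most. Time passes only in rows, so rows that repeat a pose let the fingers close. It gives the time, the measured TCP pose, the force, the opening and the grip force at its end, in the units of the state.
- bot.observe(): the state, without advancing time (a new reading comes with each control period).
- bot.read_camera(name): name is "scene" or "top" or "wrist"; returns the picture (420x560x3 uint8, blue, green, red); there is no depth.
- bot.camera_info(name): a dict with "fx", "fy", "cx", "cy" (pixels), "T" (4x4, takes a point from camera to world coordinates); the wrist camera has in their place "mount" (4x4, takes a point from camera to tool coordinates, whose origin is the TCP and whose axes are the flange's). Camera axes: x right, y down, z forward; pixel columns grow to the right and rows downward; lengths in m; the calibration is good to about 2 mm. A picture is of the moment at which its call begins: read the wrist's pose just before it. camera_info takes no time and is no camera call.
- bot.finish_job(): hands the job in; it is judged then, once.
Trained networks look in the newest picture that a camera, given by its name, has taken for a name from the list of things; names that differ only in an ending like _2 or _b are one class to them, and where a whole thing is asked for, a point or a joint stands for the part that bears it (a point fixed in the world has none). Each returns a list of dicts, best first, with "conf" (0 to 1); they miss things now and then, are a little off and sometimes report something else, mostly with a low value. They report only what shows in the picture. A call takes as long as a camera call.
- bot.search_frame(target, camera): "extent" ([centre column, centre row, width, height] in pixels, round what is visible of it).
The state is a dict: "t": time; "joint_positions": joint angles; "qvel": joint speeds; "joint_efforts": joint torques, N m; "eef_pos": TCP position; "tool_rot": TCP orientation; "ft_force": force on the tool from outside, world axes, zero at the start; "torque": the same for the moment, N m; "finger_gap": opening from 0.0 (shut) to 1.0 (fully open); "grip_force": force on a finger pad.
Only numpy, scipy, OpenCV 4.12 (cv2) and the standard library are available. Lean on these libraries where they do the work, as an engineer would, in place of code of your own. Each camera call takes 0.05 s, during which the arm holds its last target. There are 200 camera calls.

## Task

Clear the front of the glazing table by putting each kind of thing left out there back in its own holder: stand the two underglaze jars upright in the two holes of the jar rack and the dropper bottle upright in the stand with the single smaller hole, each right down on the board. Lay the loop tool to dry in the bay of the tool rest, its handle flat across both rails, either way round. Keep jars and bottle upright on the way, leave the low black-lidded pot and the terracotta cup where they stand, and mind the black crate at the robot's left: an arm whose shoulder would strike it must stay turned to the right and lean its hand over to the left.

Things in the scene. Friction and masses are not known exactly. Their poses are not given: they have to be found in the camera images.
- jar_white_cap: Underglaze jar, upright: a plain round jar 52 mm in diameter and 74 mm high under a white ribbed screw cap 55 mm in diameter; 82 mm high in all, 0.16 kg. Origin: centre of its underside, z up. Grasp it from above across the cap or the upper body.
- jar_grey_cap: Underglaze jar, upright: a plain round jar 52 mm in diameter and 74 mm high under a dull grey-green ribbed screw cap 55 mm in diameter; 82 mm high in all, 0.16 kg. Origin: centre of its underside, z up. Grasp it from above across the cap or the upper body.
- dropper_bottle: Small amber dropper bottle, upright, with a thin black rubber bulb on top: body 32 mm in diameter up to 70 mm high, black collar 24 mm in diameter up to 77 mm, bulb 12 mm thick up to 102 mm; 0.07 kg. Origin: centre of its underside, z up. Grasp the upper half of its body from above.
- loop_tool: Trimming loop tool lying flat, 158 mm long, 0.035 kg: a light wooden handle 112 mm long, 13 mm wide and thick, ending in a wire loop 34 mm wide. Origin: middle of the whole length, on the underside. Its y axis runs along it: loop at y = -79 to -33 mm, handle at y = -33 to +79 mm; z up. Grip it at the middle of the handle, y = +23 mm, near its centre of mass.
- jar_rack: Fixed wooden jar rack, 180 mm (its x) by 90 mm (its y), 38 mm high: a base board 10 mm thick, and above it a board (28 to 38 mm) with two round holes 68 mm in diameter, centred at x = -45 and x = +45 mm on its middle line (y = 0). A jar stands on the base board, 10 mm up, inside a hole. Origin: centre of its underside, z up.
- dropper_stand: Fixed wooden stand, 74 x 74 mm, 38 mm high, built like the jar rack with one round hole 48 mm in diameter in its middle, too narrow for a jar; a bottle stands in it on the base board, 10 mm up. Origin: centre of its underside, z up.
- tool_rest: Fixed wooden tool rest: base board 96 mm (x) by 60 mm (y), 8 mm thick; two rails 14 mm wide run along its y at x = -36 and +36 mm, tops 30 mm up. Two dowels 9 mm thick on each rail at y = -19 and +19 mm, up to 45 mm, leave a bay 29 mm wide. The tool lies in the bay along x, its handle on both rails; fingers fit between the rails. Origin: centre of underside, z up.
- low_pot: Bystander: low white pot with a black lid, 52 mm in diameter, 43 mm high, loose; stays where it is. Origin: centre of its underside.
- bisque_cup: Bystander: pale terracotta cup, 65 mm across the rim, 59 mm high, loose; stays where it is. Origin: centre of its underside.

How it is judged:
At the end, for the whole second after the job is handed in: A jar upright in each hole of the jar rack, the dropper upright in its stand, all down on the base board (4 mm); the loop tool in the bay of the rest, level across both rails (0.12 rad, middle 18 mm, along it 0.35 rad); all at rest; low pot and terracotta cup within 30 mm of their start ((x of jar_white_cap in the frame of jar_rack between -0.057 and -0.033 m or x of jar_white_cap in the frame of jar_rack between 0.033 and 0.057 m) and y of jar_white_cap in the frame of jar_rack between -0.012 and 0.012 m and z of jar_white_cap in the frame of jar_rack between 0.006 and 0.014 m and angle between each of jar_white_cap, jar_grey_cap, dropper_bottle's own z axis and vertical below 0.1 rad and linear speed of each of jar_white_cap, jar_grey_cap, dropper_bottle, loop_tool below 0.02 m/s and angular speed of each of jar_white_cap, jar_grey_cap, dropper_bottle, loop_tool below 0.2 rad/s and (x of jar_grey_cap in the frame of jar_rack between -0.057 and -0.033 m or x of jar_grey_cap in the frame of jar_rack between 0.033 and 0.057 m) and y of jar_grey_cap in the frame of jar_rack between -0.012 and 0.012 m and z of jar_grey_cap in the frame of jar_rack between 0.006 and 0.014 m and x of dropper_bottle in the frame of dropper_stand between -0.012 and 0.012 m and y of dropper_bottle in the frame of dropper_stand between -0.012 and 0.012 m and z of dropper_bottle in the frame of dropper_stand between 0.006 and 0.014 m and angle between the y axis of loop_tool and the x axis of tool_rest, either way round below 0.35 rad and y of loop_tool in the frame of tool_rest between -0.018 and 0.018 m and x of loop_tool in the frame of tool_rest between -0.05 and 0.05 m and z of loop_tool in the frame of tool_rest between 0.026 and 0.044 m and angle between loop_tool's own y axis and vertical between 1.45 and 1.69 rad and distance of each of low_pot, bisque_cup from where it was at the start of the episode below 0.03 m); the robot touches nothing.
It fails at once if a jar or the dropper bottle is tipped over (more than 0.7 rad) (angle between any of jar_white_cap, jar_grey_cap, dropper_bottle's own z axis and vertical above 0.7 rad).
It fails at once if the low pot or the terracotta cup is pushed 30 mm or more from its place (distance of any of low_pot, bisque_cup from where it was at the start of the episode above 0.03 m).
It also fails if it takes over 96 s, if anything falls off the work surface, if the arm or the gripper's body presses on something with over 40 N, if the wrist force passes 120 N, or if a joint passes its speed limit or range.

## Working session

There is one attempt and no reset: what is moved stays moved. The work goes in short steps, Python scripts to look and compute and a tool call to move; the robot and the scene stay as the last step left them, time stands still between calls to the robot, and variables do not carry over. Pictures are saved under pics/ and viewed, at most 14 in all, crops included, and the job is handed in when it is done.

Besides the shell and the picture viewer there is one more tool, called after "Call:" as name(argument=value, ...) on one line, values as JSON. step_arm: Moves the arm, as the interface text tells. Its arguments: {"type":"object","properties":{"rows":{"type":"array"}},"required":["rows"]}

```bash
mkdir -p pics
cat > h.py <<'E'
import numpy as np, cv2
from scipy.spatial.transform import Rotation as R
from station import bot
names=["jar_white_cap","jar_grey_cap","dropper_bottle","loop_tool","jar_rack","dropper_stand","tool_rest","low_pot","bisque_cup"]
def cam(n):
    c=bot.camera_info(n)
    if 'T' in c: T=np.array(c['T'])
    else:
        s=bot.observe();T=np.eye(4);T[:3,:3]=R.from_rotvec(s['tool_rot']).as_matrix();T[:3,3]=s['eef_pos'];T=T@np.array(c['mount'])
    return c,T
def pix2w(n,u,v,z):
    c,T=cam(n);d=T[:3,:3]@np.array([(u-c['cx'])/c['fx'],(v-c['cy'])/c['fy'],1]);o=T[:3,3]
    return o+d*(z-o[2])/d[2]
def w2pix(n,p):
    c,T=cam(n);q=np.linalg.inv(T)@np.append(p,1);return q[0]/q[2]*c['fx']+c['cx'],q[1]/q[2]*c['fy']+c['cy']
E
python3 - <<'E'
from h import *
for n in("top","scene"):
    cv2.imwrite(f"pics/{n}0.png",bot.read_camera(n))
    c,T=cam(n);print(n,c['fx'],np.round(T,3).tolist())
    for k in names:
        print(k,[(np.round(d['extent']).tolist(),round(d['conf'],2)) for d in bot.search_frame(k,n)[:2]])
print(bot.observe());print(np.round(bot.camera_info('wrist')['mount'],3).tolist(),bot.camera_info('wrist')['fx'])
E
```

```text
top 527.9527240329907 [[-0.013, -0.991, 0.132, 0.448], [-1.0, 0.009, -0.029, -0.07], [0.027, -0.132, -0.991, 1.112], [0.0, 0.0, 0.0, 1.0]]
jar_white_cap [([254.0, 276.0, 31.0, 24.0], 0.61)]
jar_grey_cap []
dropper_bottle [([305.0, 295.0, 14.0, 12.0], 0.61)]
loop_tool [([358.0, 311.0, 51.0, 36.0], 0.6)]
jar_rack [([299.0, 176.0, 90.0, 67.0], 0.66), ([305.0, 295.0, 15.0, 14.0], 0.24)]
dropper_stand [([331.0, 241.0, 42.0, 40.0], 0.62)]
tool_rest [([243.0, 209.0, 47.0, 38.0], 0.82)]
low_pot [([169.0, 220.0, 27.0, 27.0], 0.78)]
bisque_cup [([312.0, 114.0, 34.0, 37.0], 0.61)]
scene 516.3713109189142 [[-0.861, -0.357, 0.361, 0.125], [-0.508, 0.62, -0.599, 0.7], [-0.01, -0.699, -0.715, 0.955], [0.0, 0.0, 0.0, 1.0]]
jar_white_cap [([326.0, 218.0, 26.0, 42.0], 0.78)]
jar_grey_cap [([294.0, 236.0, 21.0, 42.0], 0.84), ([238.0, 146.0, 23.0, 28.0], 0.15)]
dropper_bottle [([358.0, 195.0, 15.0, 31.0], 0.65)]
loop_tool []
jar_rack [([274.0, 173.0, 75.0, 56.0], 0.86)]
dropper_stand [([331.0, 175.0, 43.0, 35.0], 0.83)]
tool_rest [([272.0, 210.0, 43.0, 38.0], 0.97)]
low_pot [([250.0, 251.0, 27.0, 30.0],
[... 168 characters left out ...]
1.68360753e+00, -1.03082350e-01]), 'qvel': array([-0.00056395, -0.00115555,  0.00021003, -0.00234258,  0.00013742,
       -0.0009095 ]), 'joint_efforts': array([ 6.63874343e-04, -3.51737666e+01, -3.13468480e+01, -1.00379764e-04,
        5.00152746e-04, -9.87027335e-06]), 'eef_pos': array([ 0.22869503, -0.50022544,  0.23136171]), 'tool_rot': array([3.06953952e+00, 6.68392940e-01, 2.37100130e-05]), 'ft_force': array([ 0.10130514, -0.0774596 ,  0.69186186]), 'torque': array([ 0.01422523,  0.02824922, -0.00553328]), 'grip_force': 0.0, 'finger_gap': 0.9994739552610994}
[[-0.001, -0.955, -0.298, 0.075], [1.0, -0.001, -0.0, 0.0], [0.0, -0.298, 0.955, -0.143], [0.0, 0.0, 0.0, 1.0]] 358.4553647690432
```

View pics/top0.png

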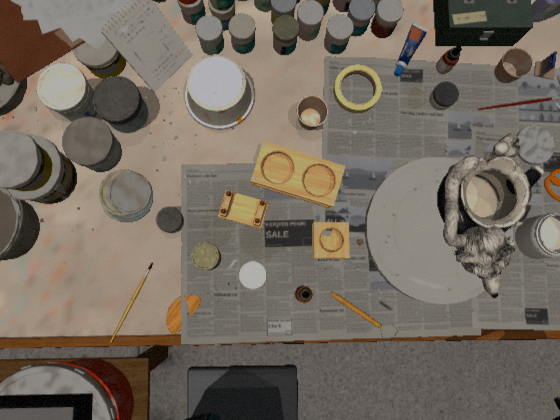

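View pics/scene0.png

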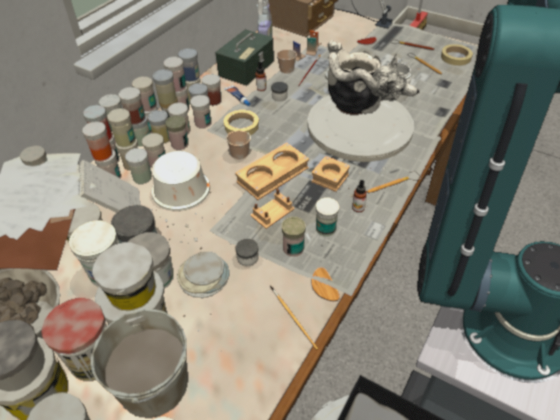

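The top view shows, from left to right: the grey jar at (205,256), the white jar at (252,275), the dropper at (304,294), and the loop tool running (332,292) to (396,333). The rack is at (298,175), the stand at (331,240), the tool rest at (243,209). I'll enlarge that region for accuracy.

Run:
```python
from h import *
im=cv2.imread("pics/top0.png")[140:345,180:405]
cv2.imwrite("pics/top0c.png",cv2.resize(im,(787,717)[:2],interpolation=cv2.INTER_CUBIC)[:, :][:600] if 0 else cv2.resize(im,None,fx=2.9,fy=2.9,interpolation=cv2.INTER_CUBIC))
P=lambda u,v,z:np.round(pix2w("top",u,v,z),4)[:2]
for n,u,v,z in [("white",252.5,275,.082),("grey",205,256,.082),("drop",304.5,293,.09),("tool a",332,292,.013),("tool b",381,326,.013),("loop end",397,334,.003),("holeL",277,167,.038),("holeR",320,180,.038),("stand",331,239,.038),("rest",243,209,.03),("pot",169,220,.043),("cup",312,112,.059),("crate TL",190,368,.1),("crate TR",297,368,.1)]: print(n,P(u,v,z))
```

```text
white [ 0.4588 -0.0518]
grey [0.4965 0.04  ]
drop [ 0.4232 -0.1512]
tool a [ 0.4225 -0.2142]
tool b [ 0.3522 -0.3131]
loop end [ 0.3346 -0.348 ]
holeL [ 0.681  -0.1034]
holeR [ 0.6529 -0.1922]
stand [ 0.5302 -0.2118]
rest [ 0.5948 -0.0322]
pot [0.572  0.1172]
cup [ 0.7919 -0.1766]
crate TL [0.2892 0.0648]
crate TR [ 0.2857 -0.1336]
```

View pics/top0c.png

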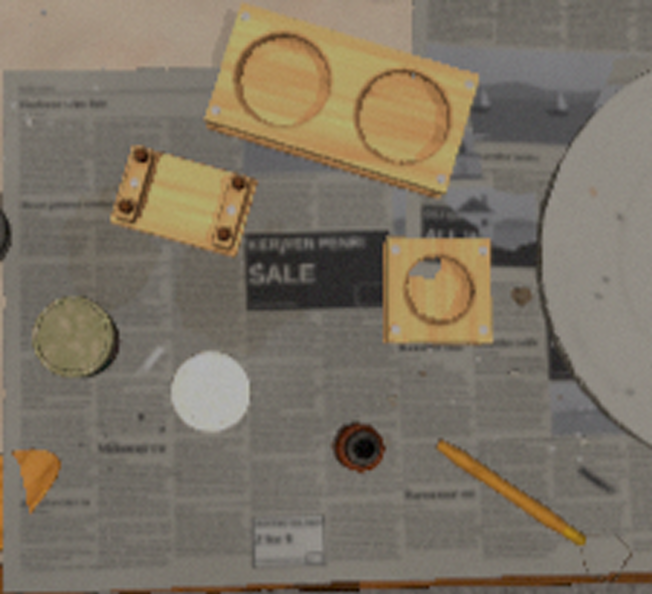

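Run:
```python
from h import *
t=cv2.imread("pics/top0.png")[330:420,0:310];s=cv2.imread("pics/scene0.png")[300:420,280:560]
t=cv2.resize(t,None,fx=2.5,fy=2.5);s=cv2.resize(s,None,fx=2.5,fy=2.5)
o=np.zeros((530,780,3),np.uint8);o[:225,:775]=t;o[228:528,:700]=s;cv2.imwrite("pics/crate.png",np.clip(o*1.8,0,255).astype(np.uint8))
P=lambda u,v,z:np.round(pix2w("top",u,v,z),4)[:2]
for n,u,v,z in [("white",252.4,274.8,.082),("grey",205.5,255.9,.082),("drop",303.8,294.1,.07),("tool a",331.7,292.8,.008),("tool b",380,326.2,.008),("loop end",398,331.5,.003),("holeL",277.6,167.6,.038),("holeR",319,180.3,.038),("rack",297.9,174.1,.038),("stand",331,240,.038),("rest",242.9,206.9,.045),("dow1",228.6,193.1,.045),("dow3",262.4,203.1,.045)]: print(n,P(u,v,z))
for u in(190,297):
  for z in(-.5,-.2,0,.1,.2,.3): p=pix2w("top",u,368,z);print(u,z,np.round(p,2),np.round(w2pix("scene",p)))
for z in (.1,.2,.3,.4,.5): p=pix2w("top",108,388,z);print(z,np.round(p,2),np.round(w2pix("scene",p)))
```

```text
white [ 0.4592 -0.0516]
grey [0.4967 0.039 ]
drop [ 0.4206 -0.1514]
tool a [ 0.4208 -0.2142]
tool b [ 0.3514 -0.3122]
loop end [ 0.3397 -0.3503]
holeL [ 0.6797 -0.1046]
holeR [ 0.6522 -0.1901]
rack [ 0.6657 -0.1465]
stand [ 0.5281 -0.2117]
rest [ 0.5971 -0.0325]
dow1 [ 0.6258 -0.0035]
dow3 [ 0.6045 -0.0723]
190 -0.5 [ 0.19  0.14 -0.5 ] [372. 435.]
190 -0.2 [ 0.24  0.1  -0.2 ] [374. 363.]
190 0 [0.27 0.08 0.  ] [376. 302.]
190 0.1 [0.29 0.06 0.1 ] [377. 267.]
190 0.2 [0.3  0.05 0.2 ] [379. 227.]
190 0.3 [0.32 0.04 0.3 ] [380. 183.]
297 -0.5 [ 0.19 -0.17 -0.5 ] [415. 343.]
297 -0.2 [ 0.24 -0.15 -0.2 ] [415. 285.]
297 0 [ 0.27 -0.14  0.  ] [414. 235.]
297 0.1 [ 0.29 -0.13  0.1 ] [414. 206.]
297 0.2 [ 0.3  -0.13  0.2 ] [414. 173.]
297 0.3 [ 0.32 -0.12  0.3 ] [413. 135.]
0.1 [0.26 0.21 0.1 ] [362. 331.]
0.2 [0.28 0.19 0.2 ] [364. 284.]
0.3 [0.29 0.16 0.3 ] [366. 233.]
0.4 [0.31 0.13 0.4 ] [369. 175.]
0.5 [0.33 0.1  0.5 ] [373. 109.]
```

View pics/crate.png

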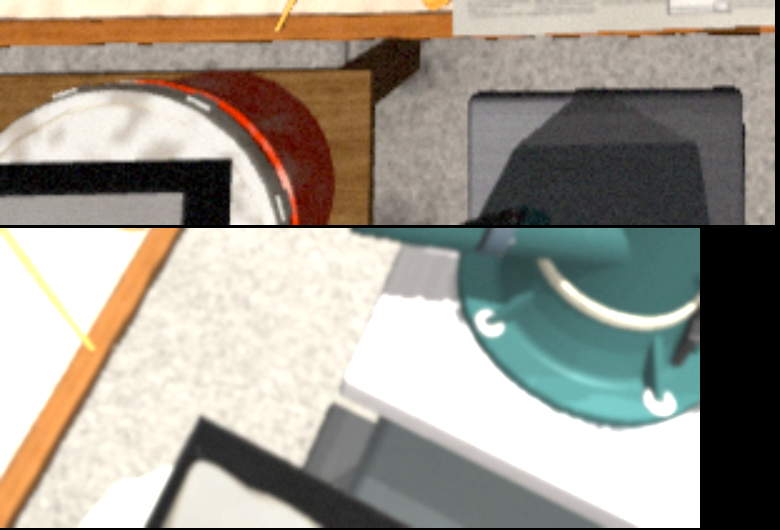

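Run:
```python
from h import *
for z in np.arange(-.1,.5,.05): p=pix2w("top",92,394,z);print(round(z,2),np.round(p,3),np.round(w2pix("scene",p)))
# scene rim lower-right edge
for z in (0,.1,.2,.3,.4): print(z,np.round(pix2w("scene",360,376,z),2),np.round(pix2w("scene",444,419,z),2))
```

```text
-0.1 [ 0.206  0.305 -0.1  ] [356. 430.]
-0.05 [ 0.216  0.29  -0.05 ] [357. 410.]
0.0 [0.226 0.274 0.   ] [358. 390.]
0.05 [0.236 0.259 0.05 ] [359. 369.]
0.1 [0.246 0.243 0.1  ] [360. 346.]
0.15 [0.256 0.228 0.15 ] [361. 323.]
0.2 [0.266 0.212 0.2  ] [362. 298.]
0.25 [0.276 0.197 0.25 ] [364. 272.]
0.3 [0.286 0.181 0.3  ] [365. 244.]
0.35 [0.296 0.166 0.35 ] [367. 215.]
0.4 [0.306 0.15  0.4  ] [368. 184.]
0.45 [0.316 0.135 0.45 ] [370. 151.]
0 [0.23 0.25 0.  ] [0.07 0.24 0.  ]
0.1 [0.22 0.29 0.1 ] [0.07 0.29 0.1 ]
0.2 [0.21 0.34 0.2 ] [0.08 0.34 0.2 ]
0.3 [0.2  0.39 0.3 ] [0.09 0.39 0.3 ]
0.4 [0.19 0.44 0.4 ] [0.09 0.44 0.4 ]
```

```bash
cat >> h.py <<'E'
def go(x,y,z,th):
    "shift [cm] and turn [deg] in the present tool frame to the pose: TCP at xyz, pointing down, tool x at th deg"
    s=bot.observe();A=R.from_rotvec(s['tool_rot'])
    B=R.from_euler('z',th,degrees=True)*R.from_euler('x',180,degrees=True)
    print("shift cm",np.round(A.inv().apply(np.array([x,y,z])-s['eef_pos'])*100,2),"turn deg",np.round((A.inv()*B).as_rotvec(degrees=True),1))
def st():
    s=bot.observe();print(round(s['t'],2),np.round(s['eef_pos'],4),"F",np.round(s['ft_force'],1),"gap",round(s['finger_gap'],3),"grip",round(s['grip_force'],1),"q",np.round(s['joint_positions'],2))
E
python3 -c "
from h import *
st();go(.459,-.052,.2,72)"
```

```text
1.0 [ 0.2287 -0.5002  0.2314] F [ 0.1 -0.1  0.7] gap 0.999 grip 0.0 q [-1.25  0.09  1.37  0.    1.68 -0.1 ]
shift cm [ 39.58 -31.19   3.13] turn deg [  0.    0.  -47.4]
```

Call:
step_arm(rows=[{"hand": 1,"tx": 39.6,"ty": -31.2,"tz": 3.1,"az": -47.4},{"hand": 1,"tx": 39.6,"ty": -31.2,"tz": 3.1,"az": -47.4},{"hand": 1,"tx": 39.6,"ty": -31.2,"tz": 3.1,"az": -47.4},{"hand": 1,"tx": 39.6,"ty": -31.2,"tz": 3.1,"az": -47.4},{"hand": 1,"tx": 39.6,"ty": -31.2,"tz": 3.1,"az": -47.4},{"hand": 1,"tx": 39.6,"ty": -31.2,"tz": 3.1,"az": -47.4},{"hand": 1,"tx": 39.6,"ty": -31.2,"tz": 3.1,"az": -47.4},{"hand": 1,"tx": 39.6,"ty": -31.2,"tz": 3.1,"az": -47.4},{"hand": 1,"tx": 39.6,"ty": -31.2,"tz": 3.1,"az": -47.4},{"hand": 1,"tx": 39.6,"ty": -31.2,"tz": 3.1,"az": -47.4},{"hand": 1,"tx": 39.6,"ty": -31.2,"tz": 3.1,"az": -47.4},{"hand": 1,"tx": 39.6,"ty": -31.2,"tz": 3.1,"az": -47.4}])

```text
$.rows[0]: bad value
```

Call:
step_arm(rows=[{"hand": 1.0,"tx": 39.6,"ty": -31.2,"tz": 3.1,"ax": 0,"ay": 0,"az": -47.4},{"hand": 1.0,"tx": 39.6,"ty": -31.2,"tz": 3.1,"ax": 0,"ay": 0,"az": -47.4},{"hand": 1.0,"tx": 39.6,"ty": -31.2,"tz": 3.1,"ax": 0,"ay": 0,"az": -47.4},{"hand": 1.0,"tx": 39.6,"ty": -31.2,"tz": 3.1,"ax": 0,"ay": 0,"az": -47.4},{"hand": 1.0,"tx": 39.6,"ty": -31.2,"tz": 3.1,"ax": 0,"ay": 0,"az": -47.4},{"hand": 1.0,"tx": 39.6,"ty": -31.2,"tz": 3.1,"ax": 0,"ay": 0,"az": -47.4},{"hand": 1.0,"tx": 39.6,"ty": -31.2,"tz": 3.1,"ax": 0,"ay": 0,"az": -47.4},{"hand": 1.0,"tx": 39.6,"ty": -31.2,"tz": 3.1,"ax": 0,"ay": 0,"az": -47.4},{"hand": 1.0,"tx": 39.6,"ty": -31.2,"tz": 3.1,"ax": 0,"ay": 0,"az": -47.4},{"hand": 1.0,"tx": 39.6,"ty": -31.2,"tz": 3.1,"ax": 0,"ay": 0,"az": -47.4},{"hand": 1.0,"tx": 39.6,"ty": -31.2,"tz": 3.1,"ax": 0,"ay": 0,"az": -47.4},{"hand": 1.0,"tx": 39.6,"ty": -31.2,"tz": 3.1,"ax": 0,"ay": 0,"az": -47.4}])

```text
t: 2.0
eef_pos: [0.4573, -0.0543, 0.2009]
tool_rot: [2.541, 1.845, 0.001]
ft_force: [1.1, -0.8, -0.1]
finger_gap: 1.001
grip_force: 0.0
```

Run:
```python
from h import *
st();im=bot.read_camera("wrist")
for k,z in(("jar_white_cap",.082),("jar_grey_cap",.082),("dropper_bottle",.08)):
    for d in bot.search_frame(k,"wrist")[:2]: print(k,np.round(d['extent']),round(d['conf'],2),np.round(pix2w("wrist",*d['extent'][:2],z),3))
for p in((.459,-.052,.082),(.497,.039,.082)): 
    u,v=w2pix("wrist",p);print(u,v);cv2.drawMarker(im,(int(u),int(v)),(0,0,255),0,12,1)
cv2.imwrite("pics/w1.png",im);go(.459,-.052,.036,72)
```

```text
2.0 [ 0.4573 -0.0543  0.2009] F [ 1.1 -0.8 -0.1] gap 1.001 grip 0.0 q [-0.24 -0.11  1.62 -0.    1.62  0.07]
jar_white_cap [286. 184.  73.  80.] 0.65 [ 0.464 -0.04   0.082]
jar_grey_cap [298.  50.  86.  90.] 0.57 [0.498 0.043 0.082]
dropper_bottle [285. 187.  75.  82.] 0.64 [ 0.461 -0.047  0.08 ]
dropper_bottle [279. 299.  34.  78.] 0.58 [ 0.427 -0.137  0.08 ]
284.5764130958874 194.61743461415213
297.01301927636644 53.84633118203854
shift cm [ 0.4   0.1  16.45] turn deg [-0.   0.   0.2]
```

View pics/w1.png

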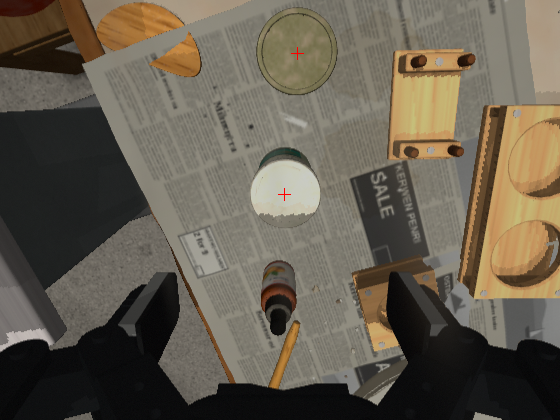

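The marker from the top view lands on the white cap centre (285,194), and the one on the grey cap is within 3 px (297,51). I'll descend and grip.

Call:
step_arm(rows=[{"hand": 1.0,"tx": 0.4,"ty": 0.1,"tz": 4,"ax": 0,"ay": 0,"az": 0},{"hand": 1.0,"tx": 0.4,"ty": 0.1,"tz": 8,"ax": 0,"ay": 0,"az": 0},{"hand": 1.0,"tx": 0.4,"ty": 0.1,"tz": 12,"ax": 0,"ay": 0,"az": 0},{"hand": 1.0,"tx": 0.4,"ty": 0.1,"tz": 15,"ax": 0,"ay": 0,"az": 0},{"hand": 1.0,"tx": 0.4,"ty": 0.1,"tz": 16.4,"ax": 0,"ay": 0,"az": 0},{"hand": 1.0,"tx": 0.4,"ty": 0.1,"tz": 16.4,"ax": 0,"ay": 0,"az": 0},{"hand": -1,"tx": 0.4,"ty": 0.1,"tz": 16.4,"ax": 0,"ay": 0,"az": 0},{"hand": -1,"tx": 0.4,"ty": 0.1,"tz": 16.4,"ax": 0,"ay": 0,"az": 0},{"hand": -1,"tx": 0.4,"ty": 0.1,"tz": 16.4,"ax": 0,"ay": 0,"az": 0},{"hand": -1,"tx": 0.4,"ty": 0.1,"tz": 16.4,"ax": 0,"ay": 0,"az": 0},{"hand": -1,"tx": 0.4,"ty": 0.1,"tz": 16.4,"ax": 0,"ay": 0,"az": 0},{"hand": -1,"tx": 0.4,"ty": 0.1,"tz": 16.4,"ax": 0,"ay": 0,"az": 0}])

```text
t: 3.2
eef_pos: [0.4607, -0.0537, 0.0392]
tool_rot: [2.538, 1.843, 0.004]
ft_force: [-1.1, -1.0, 6.9]
finger_gap: 0.622
grip_force: 62.2
```

```bash
python3 -c "
from h import *
st();go(.652,-.190,.16,72);go(.652,-.190,.047,72)"
```

```text
3.2 [ 0.4607 -0.0537  0.0392] F [-1.1 -1.   6.9] gap 0.622 grip 62.2 q [-0.24  0.02  1.84 -0.    1.28  0.08]
shift cm [ -7.05  22.47 -11.96] turn deg [ 0.3  0.  -0. ]
shift cm [-7.04 22.41 -0.66] turn deg [ 0.3  0.  -0. ]
```

Call:
step_arm(rows=[{"hand": -1,"tx": 0,"ty": 0,"tz": -4,"ax": 0,"ay": 0,"az": 0},{"hand": -1,"tx": 0,"ty": 0,"tz": -8,"ax": 0,"ay": 0,"az": 0},{"hand": -1,"tx": -0.5,"ty": 2,"tz": -11,"ax": 0,"ay": 0,"az": 0},{"hand": -1,"tx": -1.5,"ty": 5,"tz": -12,"ax": 0,"ay": 0,"az": 0},{"hand": -1,"tx": -2.5,"ty": 8.5,"tz": -12,"ax": 0,"ay": 0,"az": 0},{"hand": -1,"tx": -4,"ty": 12,"tz": -12,"ax": 0,"ay": 0,"az": 0},{"hand": -1,"tx": -5,"ty": 15.5,"tz": -12,"ax": 0,"ay": 0,"az": 0},{"hand": -1,"tx": -6,"ty": 18.5,"tz": -12,"ax": 0,"ay": 0,"az": 0},{"hand": -1,"tx": -6.7,"ty": 21,"tz": -12,"ax": 0,"ay": 0,"az": 0},{"hand": -1,"tx": -7,"ty": 22.4,"tz": -12,"ax": 0,"ay": 0,"az": 0},{"hand": -1,"tx": -7,"ty": 22.4,"tz": -12,"ax": 0,"ay": 0,"az": 0},{"hand": -1,"tx": -7,"ty": 22.4,"tz": -12,"ax": 0,"ay": 0,"az": 0}])

```text
t: 4.2
eef_pos: [0.6503, -0.1888, 0.1558]
tool_rot: [-2.541, -1.845, 0.001]
ft_force: [-0.1, -0.1, -1.0]
finger_gap: 0.621
grip_force: 63.8
```

Run:
```python
from h import *
st();go(.652,-.190,.05,72)
im=bot.read_camera("wrist")
for p in((.6797,-.1046,.038),(.6522,-.1901,.038)): 
    u,v=w2pix("wrist",p);print(u,v);cv2.drawMarker(im,(int(u),int(v)),(0,0,255),0,12,1)
cv2.imwrite("pics/w2.png",im)
```

```text
4.2 [ 0.6503 -0.1888  0.1558] F [-0.1 -0.1 -1. ] gap 0.621 grip 63.8 q [-0.37  0.4   1.15  0.    1.6  -0.05]
shift cm [-0.06  0.22 10.58] turn deg [-0.1 -0.  -0. ]
287.08926870937427 75.013621893921
287.11913633871154 201.0221851310095
```

View pics/w2.png

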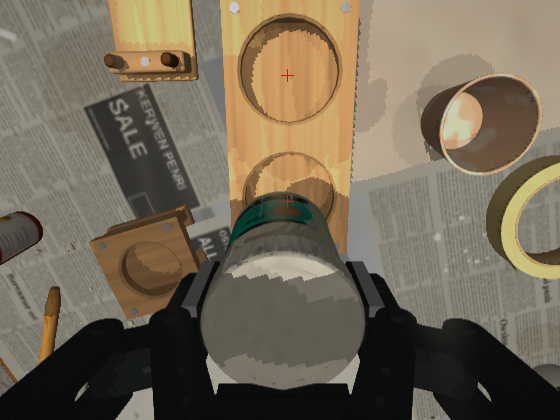

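The upper hole shows centred near (290,69), against a marker at (287,75), so I'll shift about +2 mm in tool x and +1 mm in y. The jar hangs upright. Lowering now.

Call:
step_arm(rows=[{"hand": -1,"tx": 0.15,"ty": 0.3,"tz": 0,"ax": 0,"ay": 0,"az": 0},{"hand": -1,"tx": 0.15,"ty": 0.3,"tz": 3,"ax": 0,"ay": 0,"az": 0},{"hand": -1,"tx": 0.15,"ty": 0.3,"tz": 5,"ax": 0,"ay": 0,"az": 0},{"hand": -1,"tx": 0.15,"ty": 0.3,"tz": 7,"ax": 0,"ay": 0,"az": 0},{"hand": -1,"tx": 0.15,"ty": 0.3,"tz": 8.5,"ax": 0,"ay": 0,"az": 0},{"hand": -1,"tx": 0.15,"ty": 0.3,"tz": 9.5,"ax": 0,"ay": 0,"az": 0},{"hand": -1,"tx": 0.15,"ty": 0.3,"tz": 10.1,"ax": 0,"ay": 0,"az": 0},{"hand": -1,"tx": 0.15,"ty": 0.3,"tz": 10.5,"ax": 0,"ay": 0,"az": 0},{"hand": -1,"tx": 0.15,"ty": 0.3,"tz": 10.6,"ax": 0,"ay": 0,"az": 0},{"hand": -1,"tx": 0.15,"ty": 0.3,"tz": 10.6,"ax": 0,"ay": 0,"az": 0}])

```text
t: 5.08
eef_pos: [0.654, -0.1883, 0.0516]
tool_rot: [2.541, 1.845, 0.001]
ft_force: [-0.2, -1.0, -1.3]
finger_gap: 0.621
grip_force: 63.8
```

Call:
step_arm(rows=[{"hand": -1,"tx": 0,"ty": 0,"tz": 0.25,"ax": 0,"ay": 0,"az": 0},{"hand": -1,"tx": 0,"ty": 0,"tz": 0.25,"ax": 0,"ay": 0,"az": 0},{"hand": -1,"tx": 0,"ty": 0,"tz": 0.25,"ax": 0,"ay": 0,"az": 0}])

```text
t: 5.33
eef_pos: [0.6545, -0.1886, 0.0494]
tool_rot: [2.54, 1.845, 0.002]
ft_force: [-0.4, -0.1, 0.2]
finger_gap: 0.622
grip_force: 63.7
```

Contact is just beginning, so I'll release and rise.

Call:
step_arm(rows=[{"hand": -1,"tx": 0,"ty": 0,"tz": 0.1,"ax": 0,"ay": 0,"az": 0},{"hand": 0.6,"tx": 0,"ty": 0,"tz": 0.1,"ax": 0,"ay": 0,"az": 0},{"hand": 0.9,"tx": 0,"ty": 0,"tz": 0.1,"ax": 0,"ay": 0,"az": 0},{"hand": 0.9,"tx": 0,"ty": 0,"tz": 0.1,"ax": 0,"ay": 0,"az": 0},{"hand": 0.9,"tx": 0,"ty": 0,"tz": 0,"ax": 0,"ay": 0,"az": 0},{"hand": 0.9,"tx": 0,"ty": 0,"tz": -2,"ax": 0,"ay": 0,"az": 0},{"hand": 0.9,"tx": 0,"ty": 0,"tz": -5,"ax": 0,"ay": 0,"az": 0},{"hand": 0.9,"tx": 0,"ty": 0,"tz": -9,"ax": 0,"ay": 0,"az": 0},{"hand": 1,"tx": 0,"ty": 0,"tz": -13,"ax": 0,"ay": 0,"az": 0},{"hand": 1,"tx": 0,"ty": 0,"tz": -15,"ax": 0,"ay": 0,"az": 0},{"hand": 1,"tx": 0,"ty": 0,"tz": -15,"ax": 0,"ay": 0,"az": 0}])

```text
t: 6.25
eef_pos: [0.6564, -0.1893, 0.207]
tool_rot: [2.532, 1.839, 0.012]
ft_force: [0.5, 0.4, 0.7]
finger_gap: 1.002
grip_force: 0.0
```

Run:
```python
from h import *
st();go(.498,.0405,.2,72)
im=bot.read_camera("wrist")
for p in((.6797,-.1046,.038),(.654,-.189,.092)): 
    u,v=w2pix("wrist",p);print(u,v);cv2.drawMarker(im,(int(u),int(v)),(0,0,255),0,12,1)
cv2.imwrite("pics/w3.png",im)
```

```text
6.25 [ 0.6564 -0.1893  0.207 ] F [0.5 0.4 0.7] gap 1.002 grip 0.0 q [-0.36  0.38  1.06 -0.    1.68 -0.05]
shift cm [ 16.95 -22.18   0.37] turn deg [ 0.8  0.  -0. ]
277.74461259536224 79.68119955593508
280.29356679783615 203.03699093822453
```

View pics/w3.png

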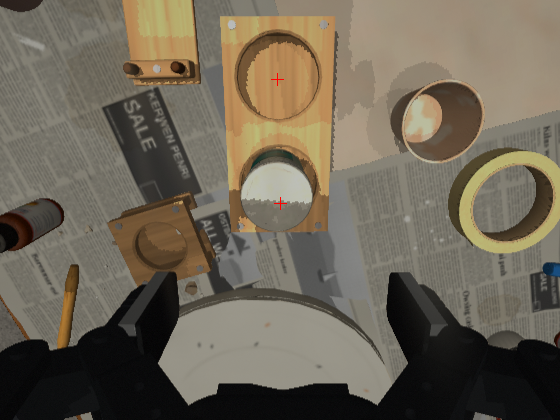

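The white jar stands in the near hole, cap centre at (277,196), and the far hole is free at (277,76). Next, over to the grey jar.

Call:
step_arm(rows=[{"hand": 1,"tx": 2,"ty": -3,"tz": 0,"ax": 0,"ay": 0,"az": 0},{"hand": 1,"tx": 4.5,"ty": -6,"tz": 0,"ax": 0,"ay": 0,"az": 0},{"hand": 1,"tx": 6.5,"ty": -9,"tz": 0,"ax": 0,"ay": 0,"az": 0},{"hand": 1,"tx": 9,"ty": -12,"tz": 0,"ax": 0,"ay": 0,"az": 0},{"hand": 1,"tx": 11.5,"ty": -15,"tz": 0,"ax": 0,"ay": 0,"az": 0},{"hand": 1,"tx": 14,"ty": -18,"tz": 0,"ax": 0,"ay": 0,"az": 0},{"hand": 1,"tx": 15.5,"ty": -20.5,"tz": 0,"ax": 0,"ay": 0,"az": 0},{"hand": 1,"tx": 16.9,"ty": -22.1,"tz": 0,"ax": 0,"ay": 0,"az": 0},{"hand": 1,"tx": 16.9,"ty": -22.1,"tz": 0,"ax": 0,"ay": 0,"az": 0},{"hand": 1,"tx": 16.9,"ty": -22.1,"tz": 0,"ax": 0,"ay": 0,"az": 0}])

```text
t: 7.13
eef_pos: [0.4947, 0.0415, 0.1966]
tool_rot: [-2.539, -1.848, 0.003]
ft_force: [-0.1, -0.6, -0.2]
finger_gap: 1.0
grip_force: 0.0
```

```bash
python3 -c "
from h import *
st();go(.498,.0405,.036,72)
print(np.round(bot.observe()['joint_efforts'],1))"
```

```text
7.13 [0.4947 0.0415 0.1966] F [-0.1 -0.6 -0.2] gap 1.0 grip 0.0 q [-0.03 -0.02  1.55 -0.    1.61  0.28]
shift cm [ 0.02  0.38 16.06] turn deg [-0.1  0.1  0.1]
[  0.8 -30.8 -30.8   0.1   0.1   0. ]
```

Call:
step_arm(rows=[{"hand": 1.0,"tx": 0,"ty": 0.3,"tz": 4,"ax": 0,"ay": 0,"az": 0},{"hand": 1.0,"tx": 0,"ty": 0.3,"tz": 8,"ax": 0,"ay": 0,"az": 0},{"hand": 1.0,"tx": 0,"ty": 0.3,"tz": 12,"ax": 0,"ay": 0,"az": 0},{"hand": 1.0,"tx": 0,"ty": 0.3,"tz": 15,"ax": 0,"ay": 0,"az": 0},{"hand": 1.0,"tx": 0,"ty": 0.3,"tz": 16.1,"ax": 0,"ay": 0,"az": 0},{"hand": 1.0,"tx": 0,"ty": 0.3,"tz": 16.1,"ax": 0,"ay": 0,"az": 0},{"hand": -1,"tx": 0,"ty": 0.3,"tz": 16.1,"ax": 0,"ay": 0,"az": 0},{"hand": -1,"tx": 0,"ty": 0.3,"tz": 16.1,"ax": 0,"ay": 0,"az": 0},{"hand": -1,"tx": 0,"ty": 0.3,"tz": 16.1,"ax": 0,"ay": 0,"az": 0},{"hand": -1,"tx": 0,"ty": 0.3,"tz": 16.1,"ax": 0,"ay": 0,"az": 0},{"hand": -1,"tx": 0,"ty": 0.3,"tz": 16.1,"ax": 0,"ay": 0,"az": 0},{"hand": -1,"tx": 0,"ty": 0.3,"tz": 16.1,"ax": 0,"ay": 0,"az": 0}])

```text
t: 8.13
eef_pos: [0.5009, 0.0398, 0.0402]
tool_rot: [2.539, 1.844, 0.007]
ft_force: [0.0, -0.9, 6.9]
finger_gap: 0.622
grip_force: 62.1
```

```bash
python3 -c "
from h import *
st();go(.6803,-.1026,.16,72)"
```

```text
8.13 [0.5009 0.0398 0.0402] F [ 0.  -0.9  6.9] gap 0.622 grip 62.1 q [-0.03  0.1   1.75 -0.    1.29  0.28]
shift cm [ -7.97  21.54 -11.86] turn deg [ 0.3 -0.1 -0. ]
```

Call:
step_arm(rows=[{"hand": -1,"tx": 0,"ty": 0,"tz": -4,"ax": 0,"ay": 0,"az": 0},{"hand": -1,"tx": 0,"ty": 0,"tz": -8,"ax": 0,"ay": 0,"az": 0},{"hand": -1,"tx": -0.5,"ty": 2,"tz": -11,"ax": 0,"ay": 0,"az": 0},{"hand": -1,"tx": -1.8,"ty": 5,"tz": -12,"ax": 0,"ay": 0,"az": 0},{"hand": -1,"tx": -3,"ty": 8.5,"tz": -12,"ax": 0,"ay": 0,"az": 0},{"hand": -1,"tx": -4.5,"ty": 12,"tz": -12,"ax": 0,"ay": 0,"az": 0},{"hand": -1,"tx": -5.7,"ty": 15.5,"tz": -12,"ax": 0,"ay": 0,"az": 0},{"hand": -1,"tx": -6.8,"ty": 18.5,"tz": -12,"ax": 0,"ay": 0,"az": 0},{"hand": -1,"tx": -7.5,"ty": 20.5,"tz": -12,"ax": 0,"ay": 0,"az": 0},{"hand": -1,"tx": -8,"ty": 21.5,"tz": -12,"ax": 0,"ay": 0,"az": 0},{"hand": -1,"tx": -8,"ty": 21.5,"tz": -12,"ax": 0,"ay": 0,"az": 0},{"hand": -1,"tx": -8,"ty": 21.5,"tz": -12,"ax": 0,"ay": 0,"az": 0}])

```text
t: 9.13
eef_pos: [0.6782, -0.1029, 0.1566]
tool_rot: [-2.542, -1.845, 0.001]
ft_force: [-0.9, -0.4, -2.5]
finger_gap: 0.626
grip_force: 63.9
```

```bash
python3 -c "
from h import *
st();go(.6803,-.1026,.05,72)"
```

```text
9.13 [ 0.6782 -0.1029  0.1566] F [-0.9 -0.4 -2.5] gap 0.626 grip 63.9 q [-0.23  0.41  1.12  0.    1.61  0.08]
shift cm [ 0.09  0.2  10.66] turn deg [-0.1 -0.  -0.1]
```

Call:
step_arm(rows=[{"hand": -1,"tx": 0.1,"ty": 0.2,"tz": 0,"ax": 0,"ay": 0,"az": 0},{"hand": -1,"tx": 0.1,"ty": 0.2,"tz": 3,"ax": 0,"ay": 0,"az": 0},{"hand": -1,"tx": 0.1,"ty": 0.2,"tz": 5,"ax": 0,"ay": 0,"az": 0},{"hand": -1,"tx": 0.1,"ty": 0.2,"tz": 7,"ax": 0,"ay": 0,"az": 0},{"hand": -1,"tx": 0.1,"ty": 0.2,"tz": 8.5,"ax": 0,"ay": 0,"az": 0},{"hand": -1,"tx": 0.1,"ty": 0.2,"tz": 9.5,"ax": 0,"ay": 0,"az": 0},{"hand": -1,"tx": 0.1,"ty": 0.2,"tz": 10.1,"ax": 0,"ay": 0,"az": 0},{"hand": -1,"tx": 0.1,"ty": 0.2,"tz": 10.5,"ax": 0,"ay": 0,"az": 0},{"hand": -1,"tx": 0.1,"ty": 0.2,"tz": 10.7,"ax": 0,"ay": 0,"az": 0},{"hand": -1,"tx": 0.1,"ty": 0.2,"tz": 10.8,"ax": 0,"ay": 0,"az": 0},{"hand": -1,"tx": 0.1,"ty": 0.2,"tz": 10.8,"ax": 0,"ay": 0,"az": 0}])

```text
t: 10.05
eef_pos: [0.6812, -0.1024, 0.0505]
tool_rot: [2.541, 1.845, 0.002]
ft_force: [-0.1, -0.3, -1.2]
finger_gap: 0.626
grip_force: 64.0
```

Call:
step_arm(rows=[{"hand": -1,"tx": 0,"ty": 0,"tz": 0.2,"ax": 0,"ay": 0,"az": 0},{"hand": -1,"tx": 0,"ty": 0,"tz": 0.25,"ax": 0,"ay": 0,"az": 0},{"hand": 0.6,"tx": 0,"ty": 0,"tz": 0.2,"ax": 0,"ay": 0,"az": 0},{"hand": 0.9,"tx": 0,"ty": 0,"tz": 0.1,"ax": 0,"ay": 0,"az": 0},{"hand": 0.9,"tx": 0,"ty": 0,"tz": 0.1,"ax": 0,"ay": 0,"az": 0},{"hand": 0.9,"tx": 0,"ty": 0,"tz": -1,"ax": 0,"ay": 0,"az": 0},{"hand": 0.9,"tx": 0,"ty": 0,"tz": -4,"ax": 0,"ay": 0,"az": 0},{"hand": 0.9,"tx": 0,"ty": 0,"tz": -8,"ax": 0,"ay": 0,"az": 0},{"hand": 1,"tx": 0,"ty": 0,"tz": -12,"ax": 0,"ay": 0,"az": 0},{"hand": 1,"tx": 0,"ty": 0,"tz": -15,"ax": 0,"ay": 0,"az": 0},{"hand": 1,"tx": 0,"ty": 0,"tz": -15,"ax": 0,"ay": 0,"az": 0}])

```text
t: 10.97
eef_pos: [0.6841, -0.1032, 0.2109]
tool_rot: [2.531, 1.838, 0.018]
ft_force: [0.6, -0.2, 2.3]
finger_gap: 0.998
grip_force: 0.0
```

```bash
python3 -c "
from h import *
st();go(.421,-.151,.2,72)"
```

```text
10.97 [ 0.6841 -0.1032  0.2109] F [ 0.6 -0.2  2.3] gap 0.998 grip 0.0 q [-0.23  0.4   1.03 -0.    1.69  0.08]
shift cm [-12.69 -23.55   0.65] turn deg [ 1.  -0.1 -0. ]
```

Call:
step_arm(rows=[{"hand": 1,"tx": -2,"ty": -3,"tz": 0,"ax": 0,"ay": 0,"az": 0},{"hand": 1,"tx": -3.5,"ty": -6.5,"tz": 0,"ax": 0,"ay": 0,"az": 0},{"hand": 1,"tx": -5.5,"ty": -10,"tz": 0,"ax": 0,"ay": 0,"az": 0},{"hand": 1,"tx": -7.5,"ty": -13.5,"tz": 0,"ax": 0,"ay": 0,"az": 0},{"hand": 1,"tx": -9.2,"ty": -17,"tz": 0,"ax": 0,"ay": 0,"az": 0},{"hand": 1,"tx": -11,"ty": -20.5,"tz": 0,"ax": 0,"ay": 0,"az": 0},{"hand": 1,"tx": -12.2,"ty": -22.5,"tz": 0,"ax": 0,"ay": 0,"az": 0},{"hand": 1,"tx": -12.7,"ty": -23.4,"tz": 0,"ax": 0,"ay": 0,"az": 0},{"hand": 1,"tx": -12.7,"ty": -23.4,"tz": 0,"ax": 0,"ay": 0,"az": 0},{"hand": 1,"tx": -12.7,"ty": -23.4,"tz": 0,"ax": 0,"ay": 0,"az": 0}])

```text
t: 11.8
eef_pos: [0.4194, -0.1509, 0.1998]
tool_rot: [2.541, 1.844, 0.002]
ft_force: [-1.1, 0.2, -0.7]
finger_gap: 0.999
grip_force: 0.0
```

Run:
```python
from h import *
st();go(.421,-.151,.038,72)
im=bot.read_camera("wrist");t=bot.read_camera("top")
for p in((.421,-.151,.102),(.421,-.151,.07),(.421,-.214,.008),(.3514,-.3122,.008),(.5281,-.2117,.038)): 
    u,v=w2pix("wrist",p);print(u,v);cv2.drawMarker(im,(int(u),int(v)),(0,0,255),0,12,1)
c=cv2.resize(t[140:270,220:360],None,fx=1.7,fy=1.7);o=np.hstack([im,np.zeros((420,238,3),np.uint8)]);o[:221,560:798]=c
cv2.imwrite("pics/w4.png",o)
```

```text
11.8 [ 0.4194 -0.1509  0.1998] F [-1.1  0.2 -0.7] gap 0.999 grip 0.0 q [-0.47 -0.14  1.66  0.    1.62 -0.16]
shift cm [ 0.03  0.11 16.18] turn deg [ 0.1 -0.  -0.1]
284.68624340024473 208.06669506570375
284.4159590124041 195.95509375647538
303.4050997304299 237.12459259859634
269.0116151631549 334.50926024554167
419.12261317252506 212.90328828992088
```

View pics/w4.png

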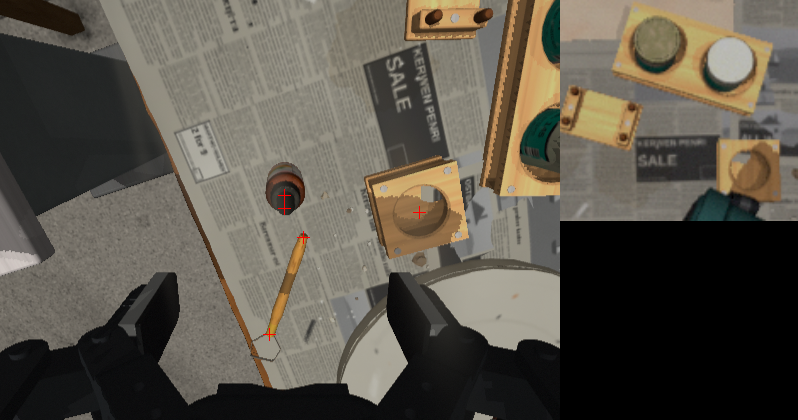

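Both jars stand in the rack (inset). The bottle's bulb is at (284,207), and the stand hole at (420,210) matches the markers. Descending on the bottle.

Call:
step_arm(rows=[{"hand": 1.0,"tx": 0,"ty": 0.1,"tz": 4,"ax": 0,"ay": 0,"az": 0},{"hand": 1.0,"tx": 0,"ty": 0.1,"tz": 8,"ax": 0,"ay": 0,"az": 0},{"hand": 1.0,"tx": 0,"ty": 0.1,"tz": 12,"ax": 0,"ay": 0,"az": 0},{"hand": 1.0,"tx": 0,"ty": 0.1,"tz": 15,"ax": 0,"ay": 0,"az": 0},{"hand": 1.0,"tx": 0,"ty": 0.1,"tz": 16.1,"ax": 0,"ay": 0,"az": 0},{"hand": 1.0,"tx": 0,"ty": 0.1,"tz": 16.1,"ax": 0,"ay": 0,"az": 0},{"hand": -1,"tx": 0,"ty": 0.1,"tz": 16.1,"ax": 0,"ay": 0,"az": 0},{"hand": -1,"tx": 0,"ty": 0.1,"tz": 16.1,"ax": 0,"ay": 0,"az": 0},{"hand": -1,"tx": 0,"ty": 0.1,"tz": 16.1,"ax": 0,"ay": 0,"az": 0},{"hand": -1,"tx": 0,"ty": 0.1,"tz": 16.1,"ax": 0,"ay": 0,"az": 0},{"hand": -1,"tx": 0,"ty": 0.1,"tz": 16.1,"ax": 0,"ay": 0,"az": 0},{"hand": -1,"tx": 0,"ty": 0.1,"tz": 16.1,"ax": 0,"ay": 0,"az": 0}])

```text
t: 12.9
eef_pos: [0.4213, -0.1518, 0.0404]
tool_rot: [2.539, 1.843, 0.004]
ft_force: [0.4, -0.4, 7.1]
finger_gap: 0.354
grip_force: 59.2
```

```bash
python3 -c "
from h import *
st();go(.529,-.2105,.12,72)"
```

```text
12.9 [ 0.4213 -0.1518  0.0404] F [ 0.4 -0.4  7.1] gap 0.354 grip 59.2 q [-0.47 -0.02  1.87  0.    1.28 -0.16]
shift cm [-2.25 12.1  -7.9 ] turn deg [ 0.3  0.  -0. ]
```

Call:
step_arm(rows=[{"hand": -1,"tx": 0,"ty": 0,"tz": -4,"ax": 0,"ay": 0,"az": 0},{"hand": -1,"tx": 0,"ty": 0,"tz": -7,"ax": 0,"ay": 0,"az": 0},{"hand": -1,"tx": -0.3,"ty": 1.5,"tz": -8,"ax": 0,"ay": 0,"az": 0},{"hand": -1,"tx": -0.8,"ty": 4.5,"tz": -8,"ax": 0,"ay": 0,"az": 0},{"hand": -1,"tx": -1.4,"ty": 7.5,"tz": -8,"ax": 0,"ay": 0,"az": 0},{"hand": -1,"tx": -1.9,"ty": 10,"tz": -8,"ax": 0,"ay": 0,"az": 0},{"hand": -1,"tx": -2.2,"ty": 11.6,"tz": -8,"ax": 0,"ay": 0,"az": 0},{"hand": -1,"tx": -2.2,"ty": 12.1,"tz": -8,"ax": 0,"ay": 0,"az": 0},{"hand": -1,"tx": -2.2,"ty": 12.1,"tz": -8,"ax": 0,"ay": 0,"az": 0},{"hand": -1,"tx": -2.2,"ty": 12.1,"tz": -8,"ax": 0,"ay": 0,"az": 0}])

```text
t: 13.73
eef_pos: [0.5272, -0.2089, 0.1178]
tool_rot: [-2.541, -1.845, 0.001]
ft_force: [-0.3, 0.1, -0.6]
finger_gap: 0.349
grip_force: 59.9
```

```bash
python3 -c "
from h import *
st();go(.529,-.2105,.0505,72)"
```

```text
13.73 [ 0.5272 -0.2089  0.1178] F [-0.3  0.1 -0.6] gap 0.349 grip 59.9 q [-0.48  0.17  1.5  -0.    1.47 -0.16]
shift cm [-0.09  0.23  6.73] turn deg [-0.1 -0.  -0. ]
```

Call:
step_arm(rows=[{"hand": -1,"tx": -0.1,"ty": 0.2,"tz": 0,"ax": 0,"ay": 0,"az": 0},{"hand": -1,"tx": -0.1,"ty": 0.2,"tz": 1.5,"ax": 0,"ay": 0,"az": 0},{"hand": -1,"tx": -0.1,"ty": 0.2,"tz": 3,"ax": 0,"ay": 0,"az": 0},{"hand": -1,"tx": -0.1,"ty": 0.2,"tz": 4.5,"ax": 0,"ay": 0,"az": 0},{"hand": -1,"tx": -0.1,"ty": 0.2,"tz": 5.7,"ax": 0,"ay": 0,"az": 0},{"hand": -1,"tx": -0.1,"ty": 0.2,"tz": 6.4,"ax": 0,"ay": 0,"az": 0},{"hand": -1,"tx": -0.1,"ty": 0.2,"tz": 6.7,"ax": 0,"ay": 0,"az": 0},{"hand": -1,"tx": -0.1,"ty": 0.2,"tz": 6.9,"ax": 0,"ay": 0,"az": 0},{"hand": -1,"tx": -0.1,"ty": 0.2,"tz": 6.9,"ax": 0,"ay": 0,"az": 0},{"hand": -1,"tx": -0.1,"ty": 0.2,"tz": 6.9,"ax": 0,"ay": 0,"az": 0}])

```text
t: 14.57
eef_pos: [0.5297, -0.2111, 0.0504]
tool_rot: [2.541, 1.845, 0.001]
ft_force: [-1.6, 0.9, 3.9]
finger_gap: 0.348
grip_force: 60.3
```

Contact (about +4 N). Releasing.

Call:
step_arm(rows=[{"hand": -1,"tx": 0,"ty": 0,"tz": 0,"ax": 0,"ay": 0,"az": 0},{"hand": 0.2,"tx": 0,"ty": 0,"tz": 0,"ax": 0,"ay": 0,"az": 0},{"hand": 0.6,"tx": 0,"ty": 0,"tz": 0,"ax": 0,"ay": 0,"az": 0},{"hand": 0.6,"tx": 0,"ty": 0,"tz": 0,"ax": 0,"ay": 0,"az": 0},{"hand": 0.6,"tx": 0,"ty": 0,"tz": 0,"ax": 0,"ay": 0,"az": 0},{"hand": 0.6,"tx": 0,"ty": 0,"tz": -2,"ax": 0,"ay": 0,"az": 0},{"hand": 0.6,"tx": 0,"ty": 0,"tz": -5,"ax": 0,"ay": 0,"az": 0},{"hand": 0.6,"tx": 0,"ty": 0,"tz": -9,"ax": 0,"ay": 0,"az": 0},{"hand": 0.6,"tx": 0,"ty": 0,"tz": -13,"ax": 0,"ay": 0,"az": 0},{"hand": 0.4,"tx": 0,"ty": 0,"tz": -15,"ax": 0,"ay": 0,"az": 0},{"hand": 0.4,"tx": 0,"ty": 0,"tz": -15,"ax": 0,"ay": 0,"az": 0}])

```text
t: 15.48
eef_pos: [0.5324, -0.2125, 0.2067]
tool_rot: [2.532, 1.839, 0.009]
ft_force: [0.6, -0.3, 1.7]
finger_gap: 0.702
grip_force: 0.0
```

```bash
python3 -c "
from h import *
a=np.array([.4208,-.2142]);b=np.array([.3514,-.3122]);d=(b-a)/np.linalg.norm(b-a);g=a+.056*d;print(g,np.linalg.norm(b-a))
st();go(*g,.12,54.7)"
```

```text
[ 0.3884362  -0.25990104] 0.12008480336828635
15.48 [ 0.5324 -0.2125  0.2067] F [ 0.6 -0.3  1.7] gap 0.702 grip 0.0 q [-0.48  0.14  1.37 -0.    1.63 -0.16]
shift cm [ -8.95 -12.34   8.53] turn deg [ 0.8  0.  17.3]
```

Call:
step_arm(rows=[{"hand": 0.4,"tx": -2,"ty": -3,"tz": 0,"ax": 0,"ay": 0,"az": 5},{"hand": 0.4,"tx": -4,"ty": -6,"tz": 0,"ax": 0,"ay": 0,"az": 11},{"hand": 0.4,"tx": -6.5,"ty": -9,"tz": 1,"ax": 0,"ay": 0,"az": 17.3},{"hand": 0.4,"tx": -8.3,"ty": -11.5,"tz": 3.5,"ax": 0,"ay": 0,"az": 17.3},{"hand": 0.4,"tx": -8.9,"ty": -12.3,"tz": 5.5,"ax": 0,"ay": 0,"az": 17.3},{"hand": 0.4,"tx": -8.9,"ty": -12.3,"tz": 6,"ax": 0,"ay": 0,"az": 17.3},{"hand": 0.4,"tx": -8.9,"ty": -12.3,"tz": 6,"ax": 0,"ay": 0,"az": 17.3},{"hand": 0.4,"tx": -8.9,"ty": -12.3,"tz": 6,"ax": 0,"ay": 0,"az": 17.3}])

```text
t: 16.15
eef_pos: [0.3858, -0.2574, 0.1392]
tool_rot: [-2.79, -1.443, -0.001]
ft_force: [-0.4, -0.7, 0.1]
finger_gap: 0.7
grip_force: 0.0
```

Run:
```python
from h import *
st();go(.3884,-.2599,.005,54.7)
im=bot.read_camera("wrist")
for p in((.4208,-.2142,.008),(.3514,-.3122,.008),(.3884,-.2599,.0065),(.529,-.2105,.112)): 
    u,v=w2pix("wrist",p);print(u,v);cv2.drawMarker(im,(int(u),int(v)),(0,0,255),0,12,1)
cv2.imwrite("pics/w5.png",im)
```

```text
16.15 [ 0.3858 -0.2574  0.1392] F [-0.4 -0.7  0.1] gap 0.7 grip 0.0 q [-0.71 -0.07  1.71  0.    1.5  -0.09]
shift cm [-0.06  0.36 13.42] turn deg [ 0. -0. -0.]
286.4052824332467 123.50610251681732
285.9835965313795 268.448616042669
286.13581256829457 195.1420073497087
495.91618091841883 -18.982999754604776
```

View pics/w5.png

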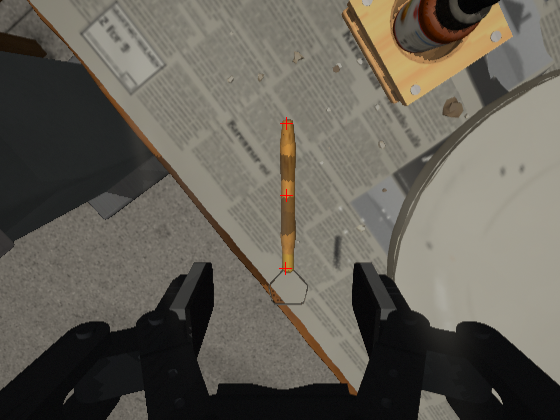

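The handle runs (287,119) to (289,270), with the loop end at (289,305). The bottle is standing in its hole. The grip spot is about (288,187), so I'll shift +5 mm in x and +1 mm in y.

Call:
step_arm(rows=[{"hand": 0.4,"tx": 0.5,"ty": 0.45,"tz": 3,"ax": 0,"ay": 0,"az": 0},{"hand": 0.4,"tx": 0.5,"ty": 0.45,"tz": 7,"ax": 0,"ay": 0,"az": 0},{"hand": 0.4,"tx": 0.5,"ty": 0.45,"tz": 10,"ax": 0,"ay": 0,"az": 0},{"hand": 0.4,"tx": 0.5,"ty": 0.45,"tz": 12.3,"ax": 0,"ay": 0,"az": 0},{"hand": 0.4,"tx": 0.5,"ty": 0.45,"tz": 13.3,"ax": 0,"ay": 0,"az": 0},{"hand": 0.4,"tx": 0.5,"ty": 0.45,"tz": 13.3,"ax": 0,"ay": 0,"az": 0},{"hand": 0.4,"tx": 0.5,"ty": 0.45,"tz": 13.3,"ax": 0,"ay": 0,"az": 0},{"hand": -1,"tx": 0.5,"ty": 0.45,"tz": 13.3,"ax": 0,"ay": 0,"az": 0},{"hand": -1,"tx": 0.5,"ty": 0.45,"tz": 13.3,"ax": 0,"ay": 0,"az": 0},{"hand": -1,"tx": 0.5,"ty": 0.45,"tz": 13.3,"ax": 0,"ay": 0,"az": 0},{"hand": -1,"tx": 0.5,"ty": 0.45,"tz": 13.3,"ax": 0,"ay": 0,"az": 0},{"hand": -1,"tx": 0.5,"ty": 0.45,"tz": 13.3,"ax": 0,"ay": 0,"az": 0}])

```text
t: 17.2
eef_pos: [0.3924, -0.2568, 0.0077]
tool_rot: [2.788, 1.441, 0.002]
ft_force: [-0.3, 0.7, 5.4]
finger_gap: 0.123
grip_force: 59.6
```

Call:
step_arm(rows=[{"hand": -1,"tx": 0,"ty": 0,"tz": 0,"ax": 0,"ay": 0,"az": 0},{"hand": -1,"tx": 0,"ty": 0,"tz": -2,"ax": 0,"ay": 0,"az": 0},{"hand": -1,"tx": 0,"ty": 0,"tz": -6,"ax": 0,"ay": 0,"az": 0},{"hand": -1,"tx": 0,"ty": 0,"tz": -10,"ax": 0,"ay": 0,"az": 0},{"hand": -1,"tx": 0,"ty": 0,"tz": -14,"ax": 0,"ay": 0,"az": 0},{"hand": -1,"tx": 0,"ty": 0,"tz": -17,"ax": 0,"ay": 0,"az": 0},{"hand": -1,"tx": 0,"ty": 0,"tz": -17,"ax": 0,"ay": 0,"az": 0},{"hand": -1,"tx": 0,"ty": 0,"tz": -17,"ax": 0,"ay": 0,"az": 0}])

```text
t: 17.87
eef_pos: [0.3925, -0.2569, 0.1787]
tool_rot: [2.786, 1.44, 0.003]
ft_force: [0.6, -0.0, -0.9]
finger_gap: 0.118
grip_force: 59.0
```

```bash
python3 -c "
from h import *
st();go(.597,-.0325,.18,72.8)"
```

```text
17.87 [ 0.3925 -0.2569  0.1787] F [ 0.6 -0.  -0.9] gap 0.118 grip 59.0 q [-0.7  -0.08  1.64 -0.    1.57 -0.08]
shift cm [30.13  3.7  -0.13] turn deg [  0.3   0.1 -18.1]
```

Call:
step_arm(rows=[{"hand": -1,"tx": 2,"ty": 0.2,"tz": 0,"ax": 0,"ay": 0,"az": 0},{"hand": -1,"tx": 5,"ty": 0.6,"tz": 0,"ax": 0,"ay": 0,"az": -2},{"hand": -1,"tx": 9,"ty": 1,"tz": 0,"ax": 0,"ay": 0,"az": -5},{"hand": -1,"tx": 13,"ty": 1.6,"tz": 0,"ax": 0,"ay": 0,"az": -8},{"hand": -1,"tx": 17,"ty": 2,"tz": 0,"ax": 0,"ay": 0,"az": -11},{"hand": -1,"tx": 21,"ty": 2.6,"tz": 0,"ax": 0,"ay": 0,"az": -14},{"hand": -1,"tx": 25,"ty": 3.1,"tz": 0,"ax": 0,"ay": 0,"az": -17},{"hand": -1,"tx": 28,"ty": 3.5,"tz": 0,"ax": 0,"ay": 0,"az": -18.1},{"hand": -1,"tx": 29.5,"ty": 3.7,"tz": 0,"ax": 0,"ay": 0,"az": -18.1},{"hand": -1,"tx": 30.1,"ty": 3.7,"tz": 0,"ax": 0,"ay": 0,"az": -18.1},{"hand": -1,"tx": 30.1,"ty": 3.7,"tz": 0,"ax": 0,"ay": 0,"az": -18.1},{"hand": -1,"tx": 30.1,"ty": 3.7,"tz": 0,"ax": 0,"ay": 0,"az": -18.1}])

```text
t: 18.87
eef_pos: [0.5947, -0.0328, 0.175]
tool_rot: [-2.529, -1.862, 0.004]
ft_force: [0.6, 0.8, -0.2]
finger_gap: 0.119
grip_force: 59.0
```

Run:
```python
from h import *
st();go(.597,-.0325,.038,72.8)
im=bot.read_camera("wrist")
e=np.array([np.cos(np.deg2rad(72.8)),np.sin(np.deg2rad(72.8))]);n=np.array([e[1],-e[0]]);c=np.array([.597,-.0325])
for a in(-.036,.036):
  for b in(-.019,.019):
    u,v=w2pix("wrist",np.append(c+a*e+b*n,.045));print(u,v);cv2.drawMarker(im,(int(u),int(v)),(0,0,255),0,12,1)
cv2.imwrite("pics/w6.png",im)
```

```text
18.87 [ 0.5947 -0.0328  0.175 ] F [ 0.6  0.8 -0.2] gap 0.119 grip 59.0 q [-0.15  0.21  1.35 -0.    1.59  0.15]
shift cm [ 0.12  0.24 13.7 ] turn deg [-0.1  0.1 -0.1]
262.7512957449055 236.0958020499598
309.10020113405164 235.9897233054681
260.90259599334627 147.92594295674473
310.9118798956335 147.78243843619344
```

View pics/w6.png

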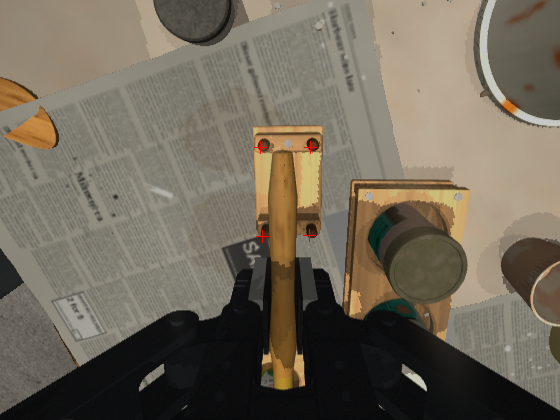

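The dowel tops are at (264,144), (312,145), (265,229) and (311,230), so the true bay sits about +3 mm in tool x and +1.5 mm in y from my estimate. The handle is level and aligned. Lowering.

Call:
step_arm(rows=[{"hand": -1,"tx": 0.4,"ty": 0.4,"tz": 0,"ax": 0,"ay": 0,"az": 0},{"hand": -1,"tx": 0.4,"ty": 0.4,"tz": 3,"ax": 0,"ay": 0,"az": 0},{"hand": -1,"tx": 0.4,"ty": 0.4,"tz": 6,"ax": 0,"ay": 0,"az": 0},{"hand": -1,"tx": 0.4,"ty": 0.4,"tz": 9,"ax": 0,"ay": 0,"az": 0},{"hand": -1,"tx": 0.4,"ty": 0.4,"tz": 11,"ax": 0,"ay": 0,"az": 0},{"hand": -1,"tx": 0.4,"ty": 0.4,"tz": 12.3,"ax": 0,"ay": 0,"az": 0},{"hand": -1,"tx": 0.4,"ty": 0.4,"tz": 13,"ax": 0,"ay": 0,"az": 0},{"hand": -1,"tx": 0.4,"ty": 0.4,"tz": 13.4,"ax": 0,"ay": 0,"az": 0},{"hand": -1,"tx": 0.4,"ty": 0.4,"tz": 13.6,"ax": 0,"ay": 0,"az": 0},{"hand": -1,"tx": 0.4,"ty": 0.4,"tz": 13.6,"ax": 0,"ay": 0,"az": 0},{"hand": -1,"tx": 0.4,"ty": 0.4,"tz": 13.6,"ax": 0,"ay": 0,"az": 0}])

```text
t: 19.83
eef_pos: [0.6019, -0.0295, 0.0418]
tool_rot: [2.528, 1.862, 0.003]
ft_force: [0.6, -0.6, -0.7]
finger_gap: 0.118
grip_force: 59.0
```

Call:
step_arm(rows=[{"hand": -1,"tx": 0,"ty": -0.2,"tz": 0.2,"ax": 0,"ay": 0,"az": 0},{"hand": -1,"tx": 0,"ty": -0.2,"tz": 0.4,"ax": 0,"ay": 0,"az": 0},{"hand": -1,"tx": 0,"ty": -0.2,"tz": 0.4,"ax": 0,"ay": 0,"az": 0},{"hand": -1,"tx": 0,"ty": -0.2,"tz": 0.4,"ax": 0,"ay": 0,"az": 0}])

```text
t: 20.17
eef_pos: [0.5995, -0.0286, 0.0378]
tool_rot: [2.528, 1.863, 0.002]
ft_force: [-2.0, 0.4, 5.9]
finger_gap: 0.12
grip_force: 59.7
```

Contact (+6 N) at the expected height. Opening a little and rising.

Call:
step_arm(rows=[{"hand": -0.5,"tx": 0,"ty": 0,"tz": 0,"ax": 0,"ay": 0,"az": 0},{"hand": -0.2,"tx": 0,"ty": 0,"tz": 0,"ax": 0,"ay": 0,"az": 0},{"hand": -0.2,"tx": 0,"ty": 0,"tz": 0,"ax": 0,"ay": 0,"az": 0},{"hand": -0.2,"tx": 0,"ty": 0,"tz": 0,"ax": 0,"ay": 0,"az": 0},{"hand": -0.2,"tx": 0,"ty": 0,"tz": -1,"ax": 0,"ay": 0,"az": 0},{"hand": -0.2,"tx": 0,"ty": 0,"tz": -3,"ax": 0,"ay": 0,"az": 0},{"hand": -0.2,"tx": 0,"ty": 0,"tz": -7,"ax": 0,"ay": 0,"az": 0},{"hand": -0.2,"tx": 0,"ty": 0,"tz": -11,"ax": 0,"ay": 0,"az": 0},{"hand": -0.2,"tx": 0,"ty": 0,"tz": -15,"ax": 0,"ay": 0,"az": 0},{"hand": -0.2,"tx": -4,"ty": 0,"tz": -17,"ax": 0,"ay": 0,"az": 0},{"hand": -0.2,"tx": -6,"ty": 0,"tz": -17,"ax": 0,"ay": 0,"az": 0},{"hand": -0.2,"tx": -6,"ty": 0,"tz": -17,"ax": 0,"ay": 0,"az": 0}])

```text
t: 21.17
eef_pos: [0.5814, -0.0899, 0.2102]
tool_rot: [2.527, 1.854, 0.003]
ft_force: [-0.4, 0.6, -0.4]
finger_gap: 0.402
grip_force: 0.0
```

Run:
```python
from h import *
st();im=bot.read_camera("wrist");s=bot.read_camera("scene")
c=cv2.resize(s[110:270,215:375],(238,238));o=np.hstack([im,np.zeros((420,238,3),np.uint8)]);o[:238,560:]=c
cv2.imwrite("pics/w7.png",o)
```

```text
21.17 [ 0.5814 -0.0899  0.2102] F [-0.4  0.6 -0.4] gap 0.402 grip 0.0 q [-0.25  0.17  1.32 -0.    1.65  0.06]
```

View pics/w7.png

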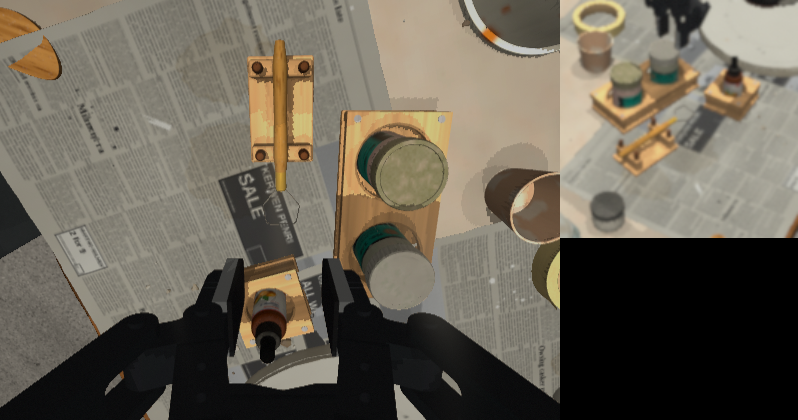

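Everything is in place: the tool lies across both rails inside the dowels (281,40)–(285,222), the jars stand in both holes, and the bottle is in its stand. The pot and cup are unmoved. One numeric check of the placings, then I'll hand in.

Run:
```python
from h import *
print(np.round(pix2w("wrist",411,174,.092),3),"want ~.680 -.103");print(np.round(pix2w("wrist",398,272,.092),3),"want ~.653 -.189")
print(np.round(pix2w("wrist",267,350,.112),3),"want ~.529 -.2105")
print(bot.finish_job())
```

```text
[ 0.677 -0.095  0.092] want ~.680 -.103
[ 0.651 -0.17   0.092] want ~.653 -.189
[ 0.534 -0.194  0.112] want ~.529 -.2105
the job is handed in; nothing more can be done
None
```

I handed the job in at about 21 s: the final pictures show both jars in the rack, the dropper in its stand, the loop tool across both rails, and the pot and cup unmoved. However, a last rough pixel check, which ran in the same script as the hand-in, put the caps and bulb 8–19 mm off target. I think that was eyeballed pixels rather than misplacement, but I couldn't recheck, and no verdict came back.

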